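Tip soap bars out of the tilt caddy into the tray

ROBOT

A 7-joint arm with a two-finger parallel gripper is mounted at the origin on a cart in front of the work surface, level with it; the furniture and walls round the work are solid. World frame = base frame: x ahead of the robot, y to its left, z up, the work surface at z = 0. Lengths are in m, angles in rad, forces in N, time in s.
With the tool pointing down it reaches from about 0.4 to 0.85 m from the base axis. Payload 4.4 kg.
Tool frame: the origin (TCP) lies midway between the tips of the shut fingers; the grasp point (between the pads) lies 19 mm behind it; z points along the fingers, y is the line along which they close (so a half turn about z gives the same grasp; the last joint's range is limited). The gripper opens to 94 mm and grips with 3 to 60 N. Pads are 16 mm wide; open, the fingers measure 119 mm over their backs; the gripper's body (75 mm by 177 mm) begins 78 mm behind the grasp point.
Start: joints at [1.076, 0.628, 0.038, 1.517, -0.027, 0.996, -0.02], TCP at [0.27, -0.591, 0.205] pointing down, gripper open.
Joint ranges: [-3.06, 3.06], [-0.37, 2.12], [-1.25, 1.32], [0.18, 2.47], [-1.1, 4.24], [0.23, 1.98], [-2.94, 2.94]. Speed limits (rad/s): [2.57, 2.57, 3.14, 3.14, 3.14, 3.14, 3.14].

INTERFACE

Orientations are given as [roll, pitch, yaw] about the fixed x, y, z axes, in that order (R = Rz(yaw) Ry(pitch) Rx(roll)).
In Python, from bench import sense, camera, camera_model, env, models gives the robot as it stands. The module is installed in compiled form; this text tells all that it offers.
- The arm moves only by the shell command python3 -m jog 'ROWS' [FORCE]. ROWS is JSON, one flat list of numbers, 5 for each row, row after row: the closure in counts, from 0 (fully open) to 255 (shut), then the shift along the world's x, y, z in m, then the turn about the world's z in rad. A call has 1 to 12 rows; each row shifts and turns the commanded pose from where the row before left it; what a row does not reach is not made up. A row lasts 1/12 s, in which the tool goes at most 41.7 mm and 7.16 degrees, less where a joint would pass 70% of its speed; a pose out of reach is approached as far as the arm can. A call is refused whole if a number of a shift passes 0.0417 or a number of a turn 0.125, either way. A call with a gripper value outside its range is refused whole. The fingers move at their own pace and stop on an object; FORCE is the grip in N (left out, the last holds). Time passes only in rows, so rows that do not move let the fingers close. It gives the time, the measured TCP pose, the force, the opening and the grip force at its end, in the units of the state.
- sense(): the state, without advancing time (a new reading comes with each control period).
- camera(name): name is "scene" or "top"; returns (picture, depth): 400x640x3 uint8, red, green, blue; 400x640 float32, m along the optical axis (not along the pixel's ray), 0 where there is no reading.
- camera_model(name): a dict with "mtx" (3x3 intrinsics, pixels), "world_from_camera" (4x4, takes a point from camera to world coordinates). Camera axes: x right, y up, looking along -z (the intrinsics and any distortion apply to the point x, -y, -z); pixel columns grow to the right and rows downward; lengths in m; the calibration is good to about 2 mm. A picture is of the moment at which its call begins. camera_model takes no time and is no camera call.
- env.hand_in(): hands the job in; it is judged then, once.
Trained networks look in the newest picture that a camera, given by its name, has taken for a name from the list of things; names that differ only in an ending like _2 or _b are one class to them, and where a whole thing is asked for, a point or a joint stands for the part that bears it (a point fixed in the world has none). Each returns a list of dicts, best first, with "p" (0 to 1); they miss things now and then, are a little off and sometimes report something else, mostly with a low value. They report only what shows in the picture. A call takes as long as a camera call.
- models.silhouettes(thing, camera): "pixels" (400x640 bool, what is visible of it) and "extent" ([left, top, right, bottom] in pixels, round what is visible of it).
The state is a dict: "t": time; "joints": joint angles; "qd": joint speeds; "joint_torque": joint torques, N m; "ee_pos": TCP position; "eef_rot": TCP orientation; "wrist_force": force on the tool from outside, world axes, zero at the start; "moment": the same for the moment, N m; "finger_gap": finger opening in m; "grasp_force": force on a finger pad.
Only numpy, scipy, OpenCV 4.12 (cv2) and the standard library are available. Lean on these libraries where they do the work, as an engineer would, in place of code of your own. Each camera call takes 0.05 s, during which the arm holds its last target. There are 200 camera calls.

TASK

Slide the soap tray under the mouth of the tilt caddy, then tip the caddy forward on its pivot just far enough for its flap to swing open and both soap bars to slide out into the tray, never past about 50 degrees, where it would fall over onto its face. Ease the caddy back down until it rests level with its flap shut, without letting it slam, and leave both bars lying in the tray. Do not disturb the other things on the worktop.

Things in the scene. Friction and masses are not known exactly. Their poses are not given: they have to be found in the camera images.
- stand: Dark steel stand, fixed; origin on the worktop under its middle. -x: the way the caddy's mouth faces (about the robot's left). Base and cheeks span x -45..70, y +-84, z 0..97 mm; two arms (y +-78, 12 thick, z 76..110) reach to x -85. The 30 mm high tray fits below the arms up to x -45: turned like the stand, its origin at about (-137, 0); -175..-115 and |y| under 35 will do.
- caddy (a joint): Tip angle (rad) of a closed pale wooden box 135 long, 136 wide, 112 mm high, about 700 g full: 0 level at rest, grows tipping to the mouth, stop 1.3. Pivot along stand y through x -70, z 90 mm (underside of lip). Pushing the back near its top with 4 to 8 N tips it; it falls back by itself when let go below about 1.05 (balance), else topples. Bars slide at about 0.5 to 0.75.
- caddy_back (a point): Point on the flat upright outer back of the caddy, on its middle line, 95 mm above its underside (17 mm below the top of its cover); moves with the caddy. At rest at stand x = +65 mm, y = 0, z = 185 mm.
- caddy_lip (a point): Middle of the front edge of the caddy's inner floor, at the lower edge of the mouth (floor 6 mm thick, mouth 124 wide and 69 mm high).
- flap (a joint): Opening angle in rad of the thin wooden flap (120 x 68 mm) that hangs loose in front of the mouth from a hinge at its top; 0 = shut. It swings open by itself as the caddy tips.
- flap_edge (a point): Middle of the flap's lower free edge.
- tray: Loose open wooden tray 170 (x) x 176 (y) x 30 mm, walls and floor 6 mm thick, 500 g; origin under its middle on the worktop. On its -x end stands an upright handle plate (see tray_handle). The +x end goes to the caddy.
- tray_handle (a point): Top middle of the tray's handle plate: 12 mm thick along the tray's x, 66 mm wide along y, top 62 mm above the worktop, centred at tray x = -82 mm. Pinch it across its thickness from above.
- bar_1: Loose cream soap bar 66 (x) x 48 (y) x 22 mm (z) with rounded edges, about 110 g; origin at the middle of its underside. Starts inside the caddy, lying flat on the inner floor.
- bar_2: Second, identical soap bar, beside the first.
- pepper_mill: Dark wooden pepper mill, 58 mm across, 150 mm high, loose bystander; origin under its middle.
- salt_shaker: Glass salt shaker, 44 mm across, 90 mm high, loose bystander; origin under its middle.
- honey_jar: Honey jar with grey lid, 72 mm across, 102 mm high, loose bystander; origin under its middle.
- pumpkin_small: Small ceramic pumpkin, 62 mm across, 59 mm high, loose bystander to the right of the caddy; origin under its middle.

How it is judged:
By the outcome, as a careful person would: the job done as asked, in the order asked, and still so for the second after the job is handed in, with the robot touching nothing.
It also fails if it takes over 69 s, if anything falls off the work surface, if the arm or the gripper's body presses on something with over 40 N, if the wrist force passes 120 N, or if a joint passes its speed limit or range.

## Working session

There is one attempt and no reset: what is moved stays moved. The work goes in short steps, Python scripts to look and compute and a shell command to move; the robot and the scene stay as the last step left them, time stands still between calls to the robot, and variables do not carry over. Pictures are saved under pics/ and viewed, at most 10 in all, crops included, and the job is handed in when it is done.

```bash
mkdir -p pics
cat > h.py <<'E'
import numpy as np, cv2
from bench import sense, camera, camera_model, env, models
def pts(cam, depth):
    m=camera_model(cam); K=np.array(m["mtx"]); T=np.array(m["world_from_camera"])
    v,u=np.mgrid[0:400,0:640]
    p=np.stack([(u-K[0,2])/K[0,0]*depth, -(v-K[1,2])/K[1,1]*depth, -depth, np.ones_like(depth)],-1)
    w=(p@T.T)[...,:3]; w[depth<=0]=np.nan
    return w
def save(n,im): cv2.imwrite(f"pics/{n}.png",im[...,::-1])
E
python3 - <<'E'
from h import *
out=[]
for c in("scene","top"):
    im,d=camera(c); out.append(im); save(c+"0",im); w=pts(c,d); np.save(c+"0.npy",w)
    print(c,{k:np.round(v,3).tolist() for k,v in camera_model(c).items() if k in("mtx","world_from_camera")})
    for n in["stand","caddy","tray","tray_handle","flap","pepper_mill","salt_shaker","honey_jar","pumpkin_small"]:
        for r in models.silhouettes(n,c)[:1]:
            q=w[r["pixels"]]; q=q[~np.isnan(q[:,0])]
            print(n,round(r["p"],2),r["extent"],np.percentile(q,[2,50,98],axis=0).round(3).tolist())
s=sense();print(s)
E
```

```text
scene {'mtx': [[497.285, 0.0, 310.982], [0.0, 497.285, 190.168], [0.0, 0.0, 1.0]], 'world_from_camera': [[-0.64, 0.318, -0.7, -0.508], [-0.768, -0.271, 0.58, 0.895], [-0.006, 0.909, 0.418, 0.801], [0.0, 0.0, 0.0, 1.0]]}
stand 0.7 [324.4, 164.0, 391.5, 237.4] [[0.422, -0.206, 0.006], [0.456, -0.12, 0.126], [0.589, -0.068, 0.203]]
caddy 0.63 [328.8, 161.5, 393.8, 215.1] [[0.437, -0.207, 0.095], [0.47, -0.11, 0.17], [0.574, -0.068, 0.203]]
tray 0.84 [227.6, 247.8, 314.3, 303.8] [[0.37, 0.148, 0.001], [0.457, 0.236, 0.008], [0.555, 0.324, 0.058]]
tray_handle 0.85 [229.2, 246.3, 320.0, 302.1] [[0.37, 0.147, 0.001], [0.456, 0.234, 0.008], [0.554, 0.325, 0.058]]
flap 0.92 [330.4, 183.7, 354.6, 216.1] [[0.457, -0.082, 0.094], [0.512, -0.073, 0.132], [0.572, -0.067, 0.164]]
pepper_mill 0.86 [205.3, 197.5, 227.5, 242.1] [[0.725, 0.222, 0.001], [0.736, 0.25, 0.064], [0.766, 0.268, 0.138]]
salt_shaker 0.83 [231.2, 207.5, 243.0, 229.7] [[0.73, 0.153, 0.004], [0.74, 0.172, 0.047], [0.759, 0.183, 0.088]]
honey_jar 0.84 [252.2, 192.0, 266.3, 227.6] [[0.719, 0.059, 0.002], [0.733, 0.096, 0.063], [0.7
[... 1411 characters left out ...]
ay([ 1.07616734,  0.62836327,  0.0385434 ,  1.51740961, -0.0270037 ,
        0.99629657, -0.0199609 ]), 'qd': array([-1.29118361e-03, -9.54015617e-05, -4.56668410e-04, -6.09783380e-04,
       -1.54919416e-03,  2.75370173e-04,  1.36702202e-03]), 'joint_torque': array([ 4.64134355e-04, -5.49604154e+01,  1.14306830e+00, -1.86949718e+01,
       -5.23728307e-02,  1.56299846e-02,  1.84878161e-05]), 'ee_pos': array([ 0.27028313, -0.59115696,  0.20549996]), 'eef_rot': array([ 3.14155037e+00, -1.63324088e-05,  4.28805751e-01]), 'wrist_force': array([-0.48187283,  0.63472911,  0.0326676 ]), 'moment': array([-0.04078895,  0.02648884, -0.05680304]), 'grasp_force': 0.0, 'finger_gap': 0.09410887624824305}
```

View pics/scene0.png

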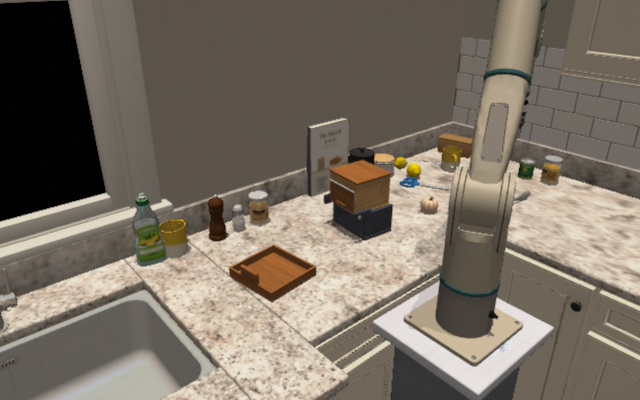

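View pics/top0.png

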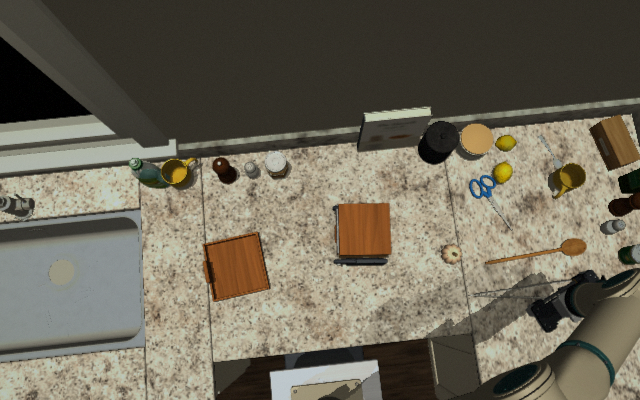

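Run:
```python
from h import *
im,d=camera("top"); w=pts("top",d)
def rect(n,zlo,zhi):
    r=models.silhouettes(n,"top")[0]; m=r["pixels"]&(w[...,2]>zlo)&(w[...,2]<zhi)
    m=cv2.morphologyEx(m.astype(np.uint8),cv2.MORPH_OPEN,np.ones((2,2)))>0
    q=w[m]; R=cv2.minAreaRect(q[:,:2].astype(np.float32)); print(n,len(q),np.round(R[0],4),np.round(R[1],4),round(R[2],2),q.mean(0).round(4)); return q
q=rect("caddy",.19,.22); rect("stand",.19,.22)
rect("stand",.06,.16)
rect("tray",.02,.04); rect("tray",-.01,.07); h=rect("tray",.045,.07)
h=rect("tray",.04,.08)
```

```text
caddy 2641 [ 0.5325 -0.1665] [0.142  0.2015] 71.8 [nan nan nan]
stand 2624 [ 0.4937 -0.1963] [0.1064 0.2376] 38.07 [nan nan nan]
stand 428 [ 0.5071 -0.1546] [0.1629 0.162 ] 83.48 [nan nan nan]
tray 456 [0.4629 0.2294] [0.1754 0.1696] 6.85 [nan nan nan]
tray 3483 [0.4606 0.2359] [0.1751 0.1845] 7.15 [nan nan nan]
tray 97 [0.453  0.3071] [0.0213 0.0598] 76.14 [nan nan nan]
tray 104 [0.453  0.3071] [0.0213 0.0598] 76.14 [nan nan nan]
```

```bash
python3 - <<'E'
from h import *
w=np.load("top0.npy")
def comp(zlo,zhi,xl,xh,yl,yh,k=0):
    with np.errstate(all='ignore'): m=(w[...,2]>zlo)&(w[...,2]<zhi)&(w[...,0]>xl)&(w[...,0]<xh)&(w[...,1]>yl)&(w[...,1]<yh)
    q=w[m]; R=cv2.minAreaRect(q[:,:2].astype(np.float32)); print(len(q),np.round(R[0],4),np.round(R[1],4),round(R[2],2),np.median(q,0).round(4)); return q
comp(.197,.22,.38,.62,-.26,-.03)
comp(.199,.206,.38,.62,-.26,-.03)
comp(.02,.16,.38,.62,-.26,-.03)
comp(.07,.115,.38,.62,-.26,-.03)
# caddy silhouettes edges via image lines
ws=np.load("scene0.npy")
# flap plane from scene
r=None
im,d=camera("scene"); W=pts("scene",d); r=models.silhouettes("flap","scene")[0]
q=W[cv2.erode(r["pixels"].astype(np.uint8),np.ones((3,3)))>0]; q=q[~np.isnan(q[:,0])]
c=q.mean(0); n=np.linalg.svd(q-c)[2][2]; print(len(q),c.round(4),n.round(3),"yaw of normal",np.degrees(np.arctan2(n[1],n[0])))
E
python3 -c "
import cv2
for n,(a,b,c,d) in {'top0':(300,400,180,280)}.items():
    i=cv2.imread(f'pics/{n}.png')[c:d,a:b]; cv2.imwrite('pics/c1.png',cv2.resize(i,None,fx=6,fy=6,interpolation=cv2.INTER_CUBIC))
"
```

```text
2577 [ 0.5119 -0.1499] [0.1392 0.1402] 84.75 [ 0.5103 -0.1502  0.2027]
2135 [ 0.5119 -0.1499] [0.1392 0.1402] 84.75 [ 0.5093 -0.1502  0.2025]
512 [ 0.5145 -0.1433] [0.1527 0.1761] 86.37 [ 0.4378 -0.1298  0.1035]
358 [ 0.5146 -0.1432] [0.1527 0.1761] 86.43 [ 0.4366 -0.129   0.1013]
321 [ 0.5129 -0.0735  0.1331] [0.09  0.996 0.002] yaw of normal 84.86110137257316
```

View pics/c1.png

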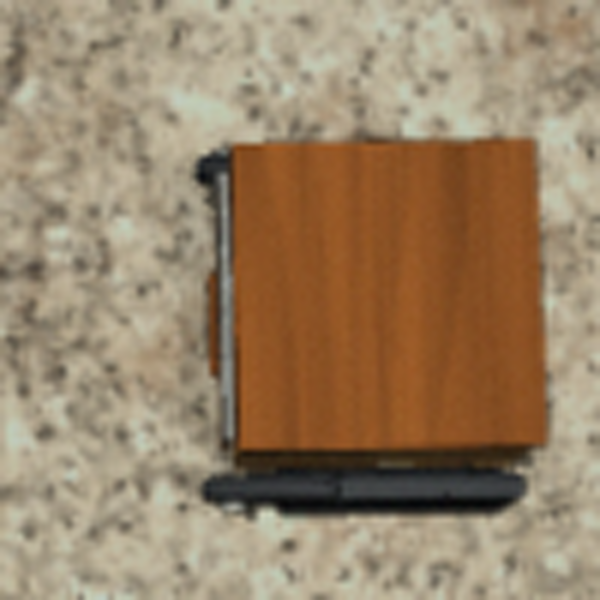

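```bash
python3 -m jog '[0,0.015,0.034,0.012,0, 0,0.015,0.034,0.012,0, 0,0.015,0.034,0.012,-0.05, 0,0.015,0.034,0.012,-0.05, 0,0.015,0.034,0.012,-0.05, 0,0.015,0.034,0.012,-0.05, 0,0.015,0.034,0.012,-0.05, 0,0.015,0.034,0.012,-0.059, 0,0.015,0.034,0,0, 0,0.015,0.034,0,0, 0,0.01,0.035,0,0, 0,0.01,0.035,0,0]'
```

```text
t: 2.5
ee_pos: [0.4408, -0.1794, 0.3018]
eef_rot: [3.141, -0.001, 0.12]
wrist_force: [0.8, -0.8, -0.4]
finger_gap: 0.0941
grasp_force: 0.0
```

```bash
python3 -m jog '[0,0.002,0.038,0,0, 0,0.002,0.038,0,0, 0,0.002,0.038,0,0, 0,0.002,0.038,0,0, 0,0.002,0.038,0,0, 0,0.002,0.038,0,0, 0,0,0.038,0,0, 0,0,0.038,0,0, 0,0,0.038,0,0, 0,0,0.038,-0.01,0, 0,0,0.038,-0.01,0, 0,0,0.038,-0.01,0]'
```

```text
t: 3.5
ee_pos: [0.4522, 0.2767, 0.2715]
eef_rot: [-3.141, -0.001, 0.12]
wrist_force: [1.5, -0.5, 0.9]
finger_gap: 0.0941
grasp_force: 0.0
```

```bash
python3 -m jog '[0,0.001,0.016,-0.03,0, 0,0,0.016,-0.03,0, 0,0,0,-0.035,0, 0,0,0,-0.035,0, 0,0,0,-0.035,0, 0,0,0,-0.03,0, 0,0,0,-0.025,0, 0,0,0,-0.02,0, 160,0,0,0,0, 240,0,0,0,0, 255,0,0,0,0, 255,0,0,0,0]' 25; python3 -m jog '[255,0,0,0,0, 255,0,0,0,0, 255,0,0,0,0, 255,0,0,0,0]'
```

```text
t: 4.5
ee_pos: [0.4544, 0.3076, 0.0331]
eef_rot: [-3.14, -0.003, 0.12]
wrist_force: [0.5, -0.8, -1.0]
finger_gap: 0.0705
grasp_force: 0.0
t: 4.83
ee_pos: [0.4535, 0.307, 0.032]
eef_rot: [-3.141, -0.001, 0.12]
wrist_force: [-0.3, -0.2, 0.8]
finger_gap: 0.0441
grasp_force: 0.0
```

```bash
python3 -m jog '[255,0,0,0,0, 255,0,0,0,0, 255,0,0,0,0, 255,0,0,0,0, 255,0,0,0,0, 255,0,0,0,0, 255,0,0,0,0, 255,0,0,0,0]'
```

```text
t: 5.5
ee_pos: [0.4533, 0.3073, 0.0315]
eef_rot: [-3.141, -0.0, 0.12]
wrist_force: [-0.7, 1.7, -1.4]
finger_gap: 0.0114
grasp_force: 25.0
```

```bash
python3 -m jog '[255,0.003,-0.008,0,-0.01, 255,0.006,-0.015,0,-0.018, 255,0.006,-0.015,0,-0.018, 255,0.006,-0.015,0,-0.018, 255,0.006,-0.016,0,-0.018, 255,0.006,-0.016,0,-0.018, 255,0.006,-0.016,0,-0.018, 255,0.006,-0.016,0,-0.018, 255,0.006,-0.016,0,-0.018, 255,0.006,-0.016,0,-0.018, 255,0.006,-0.016,0,-0.018, 255,0.006,-0.012,0,-0.021]'; python3 -m jog '[255,0.003,-0.01,0,0, 255,0.003,-0.01,0,0, 255,0.002,-0.01,0,0, 255,0.002,-0.01,0,0, 255,0.001,-0.01,0,0, 255,0,-0.008,0,0, 255,0,-0.004,0,0, 255,0,0,0,0]'
python3 - <<'E'
from h import *
im,d=camera("top"); save("top2",im); w=pts("top",d)
r=models.silhouettes("tray","top")[0]; q=w[r["pixels"]]; q=q[(q[:,2]>-.005)&(q[:,2]<.04)]
print(cv2.minAreaRect(q[:,:2].astype(np.float32)))
i=im[140:290,250:400]; cv2.imwrite("pics/c2.png",cv2.resize(i[...,::-1],None,fx=4,fy=4))
E
```

```text
t: 6.5
ee_pos: [0.522, 0.1283, 0.0315]
eef_rot: [3.141, 0.001, -0.094]
wrist_force: [-1.3, 3.0, -0.4]
finger_gap: 0.0118
grasp_force: 25.0
t: 7.17
ee_pos: [0.5334, 0.0656, 0.0315]
eef_rot: [3.14, -0.0, -0.093]
wrist_force: [1.9, -1.5, -0.2]
finger_gap: 0.0118
grasp_force: 25.0
((0.43218645453453064, -0.42301249504089355), (0.06517747044563293, 0.05737731233239174), 86.50332641601562)
```

View pics/c2.png

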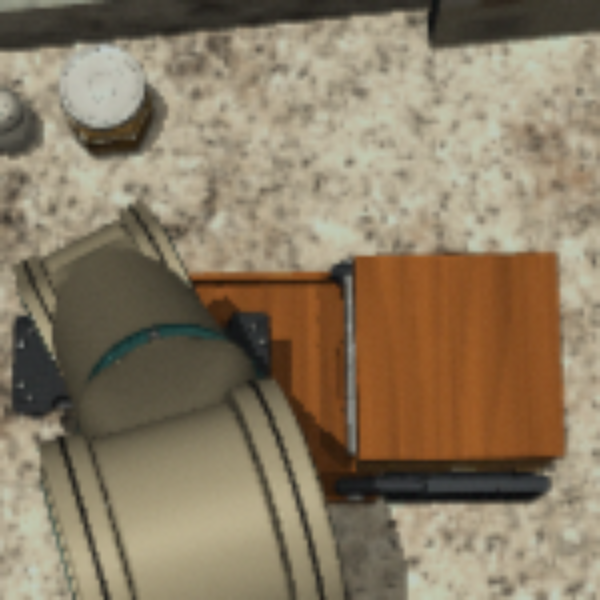

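```bash
python3 -m jog '[150,0,0,0,0, 150,0,0,0,0, 150,0,0,0,0, 150,0,0,0,0, 150,0,0,0,0, 150,0,0,0.01,0, 150,0,0,0.035,0, 150,0,0,0.04,0, 150,0,0,0.04,0, 150,0,0,0.04,0, 150,0,0,0.04,0, 150,0,0,0.04,0]'; python3 -m jog '[255,0,-0.01,0.03,0, 255,-0.004,-0.035,0,0, 255,-0.004,-0.035,0,0, 255,-0.004,-0.035,0,0, 255,-0.004,-0.035,0,0, 255,-0.004,-0.035,0,0, 255,-0.004,-0.035,0,0, 255,-0.003,-0.035,0,0, 255,-0.003,-0.035,0,0, 255,-0.001,-0.03,0,0, 255,0,-0.01,0,0, 255,0,0,0,0]'
python3 - <<'E'
from h import *
im,d=camera("top"); save("top3",im); w=pts("top",d); K=0
m=(w[...,2]>.02)&(w[...,2]<.04)&(w[...,1]>-.06)&(w[...,1]<.12)&(w[...,0]>.4)&(w[...,0]<.65)
print(cv2.minAreaRect(w[m][:,:2].astype(np.float32)))
m=(w[...,2]>.045)&(w[...,2]<.07)&(w[...,1]>.02)&(w[...,1]<.12)&(w[...,0]>.4)&(w[...,0]<.65)
print(cv2.minAreaRect(w[m][:,:2].astype(np.float32)))
E
```

```text
t: 8.27
ee_pos: [0.5326, 0.0679, 0.2795]
eef_rot: [-3.141, -0.001, -0.091]
wrist_force: [2.1, -0.2, -0.3]
finger_gap: 0.0386
grasp_force: 0.0
t: 9.27
ee_pos: [0.5012, -0.2652, 0.3067]
eef_rot: [3.14, 0.0, -0.096]
wrist_force: [-0.1, 0.8, -0.1]
finger_gap: 0.0005
grasp_force: 0.0
((0.5311414003372192, 0.0007745027542114258), (0.13473521173000336, 0.17597109079360962), 84.5606918334961)
((0.5358601212501526, 0.06365638971328735), (0.011698104441165924, 0.06331194937229156), 84.29348754882812)
```

```bash
python3 -m jog '[255,0,0,-0.035,0, 255,0,0,-0.035,0, 255,0,0,-0.03,0, 255,0,0,-0.022,0, 255,0.002,0.008,0,0, 255,0,0.008,0,0, 255,0,0.004,0,0, 255,0.001,0.004,0,0, 255,0,0,0,0]'
```

```text
t: 10.07
ee_pos: [0.5069, -0.2365, 0.1863]
eef_rot: [3.141, -0.003, -0.089]
wrist_force: [0.3, -0.4, -0.2]
finger_gap: 0.0007
grasp_force: 0.0
```

```bash
for i in 1; do python3 -m jog '[255,0,0.003,0,0, 255,0,0.003,0,0, 255,0,0,0,0]'; done;  python3 -m jog '[255,0,0.003,0,0, 255,0,0,0,0]'; python3 -m jog '[255,0,0.003,0,0, 255,0,0,0,0]'
```

```text
t: 10.32
ee_pos: [0.5054, -0.2316, 0.1849]
eef_rot: [-3.141, -0.001, -0.091]
wrist_force: [0.2, -1.0, -0.4]
finger_gap: 0.0009
grasp_force: 0.0
t: 10.48
ee_pos: [0.5053, -0.2303, 0.1848]
eef_rot: [3.14, -0.001, -0.092]
wrist_force: [-1.2, -2.8, 1.9]
finger_gap: 0.0004
grasp_force: 1.2
t: 10.65
ee_pos: [0.5054, -0.2299, 0.1853]
eef_rot: [3.137, -0.002, -0.093]
wrist_force: [-1.1, -6.7, 3.5]
finger_gap: 0.0002
grasp_force: 3.6
```

```bash
python3 -m jog '[255,0,0.0025,0.003,0, 255,0,0.0025,0.0033,0, 255,0.0005,0.0026,0.0032,0, 255,0,0.0026,0.0032,0, 255,0.0005,0.0028,0.003,0, 255,0,0.0028,0.003,0, 255,0.0005,0.003,0.0029,0, 255,0,0.003,0.0029,0, 255,0.0005,0.003,0.0028,0, 255,0,0.003,0.0028,0, 255,0.0006,0.0032,0.0026,0, 255,0,0.0032,0.0026,0]'
```

```text
t: 11.65
ee_pos: [0.5086, -0.1929, 0.2205]
eef_rot: [3.14, -0.002, -0.092]
wrist_force: [1.6, -3.4, 2.0]
finger_gap: 0.0007
grasp_force: 2.2
```

```bash
python3 -m jog '[255,0.0006,0.0033,0.0025,0, 255,0,0.0033,0.0025,0, 255,0.0006,0.0034,0.0023,0, 255,0,0.0034,0.0023,0, 255,0.0006,0.0035,0.0021,0, 255,0,0.0035,0.0021,0, 255,0.0006,0.0036,0.0019,0, 255,0,0.0036,0.0019,0, 255,0,0,0,0]'
cat > look.py <<'E'
import sys; from h import *
im,d=camera("scene"); n=sys.argv[1]; w=pts("scene",d)
for b in models.silhouettes("bar_1","scene"): 
    q=w[b["pixels"]]; q=q[~np.isnan(q[:,0])]; print("bar",round(b["p"],2),b["extent"],np.median(q,0).round(3))
i=im[140:290,250:420]; cv2.imwrite(f"pics/{n}.png",cv2.resize(i[...,::-1],None,fx=4,fy=4))
r=models.silhouettes("caddy","scene")
E
python3 look.py s1
```

```text
t: 12.4
ee_pos: [0.5099, -0.1627, 0.2373]
eef_rot: [-3.14, 0.001, -0.09]
wrist_force: [2.0, -1.4, -0.3]
finger_gap: 0.0007
grasp_force: 0.9
```

View pics/s1.png

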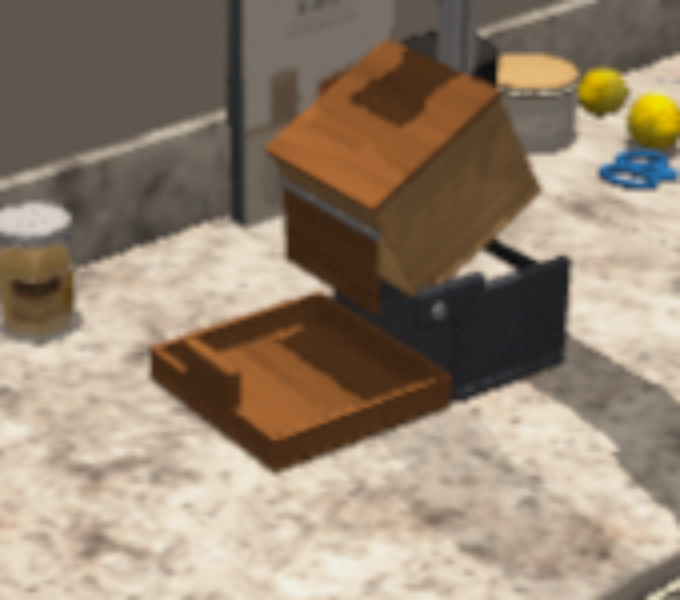

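```bash
python3 -m jog '[255,0.0006,0.0037,0.0018,0, 255,0,0.0037,0.0017,0, 255,0.0006,0.0038,0.0016,0, 255,0,0.0038,0.0015,0, 255,0,0,0,0, 255,0,0,0,0, 255,0,0,0,0, 255,0,0,0,0, 255,0,0,0,0, 255,0,0,0,0]'
python3 look.py s2
```

```text
t: 13.38
ee_pos: [0.5113, -0.1496, 0.2439]
eef_rot: [3.142, 0.0, -0.092]
wrist_force: [-1.4, -1.0, -0.3]
finger_gap: 0.0008
grasp_force: 0.7
```

```bash
python3 -m jog '[255,0.0006,0.0039,0.0014,0, 255,0,0.0039,0.0013,0, 255,0,0,0,0, 255,0,0,0,0, 255,0,0,0,0, 255,0,0,0,0, 255,0,0,0,0, 255,0,0,0,0, 255,0,0,0,0, 255,0,0,0,0]'
python3 look.py s3
```

```text
t: 14.37
ee_pos: [0.5124, -0.1416, 0.2468]
eef_rot: [3.142, -0.001, -0.091]
wrist_force: [-0.9, -0.4, 1.7]
finger_gap: 0.0005
grasp_force: 0.9
bar 0.68 [321.9, 227.3, 343.4, 239.8] [0.47  0.005 0.051]
```

```bash
python3 -m jog '[255,0,0,0,0, 255,0,0,0,0, 255,0,0,0,0, 255,0,0,0,0]'
python3 look.py s4
```

```text
t: 14.85
ee_pos: [0.5123, -0.1416, 0.2468]
eef_rot: [3.142, -0.001, -0.091]
wrist_force: [1.3, -2.1, 1.2]
finger_gap: 0.0006
grasp_force: 1.0
bar 0.78 [308.5, 227.8, 328.1, 239.4] [0.535 0.006 0.025]
bar 0.62 [313.9, 232.4, 337.5, 246.9] [0.481 0.023 0.026]
```

View pics/s4.png

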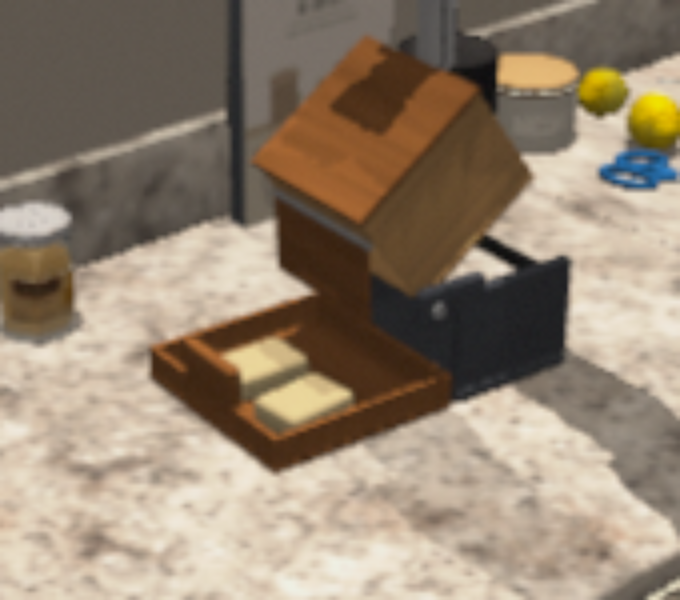

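The picture shows both bars flat in the tray (crop 265,365 and 305,400) with the flap open. Now I'll ease the caddy back along the same arc.

```bash
python3 -m jog '[255,-0.0006,-0.0039,-0.0013,0, 255,0,-0.0039,-0.0014,0, 255,-0.0006,-0.0038,-0.0015,0, 255,0,-0.0038,-0.0016,0, 255,-0.0006,-0.0037,-0.0017,0, 255,0,-0.0037,-0.0018,0, 255,-0.0006,-0.0036,-0.0019,0, 255,0,-0.0036,-0.0019,0, 255,-0.0006,-0.0035,-0.0021,0, 255,0,-0.0035,-0.0021,0, 255,-0.0006,-0.0034,-0.0023,0, 255,0,-0.0034,-0.0023,0]'
python3 -m jog '[255,-0.0006,-0.0033,-0.0025,0, 255,0,-0.0033,-0.0025,0, 255,-0.0006,-0.0032,-0.0026,0, 255,0,-0.0032,-0.0026,0, 255,-0.0005,-0.003,-0.0028,0, 255,0,-0.003,-0.0028,0, 255,-0.0005,-0.003,-0.0029,0, 255,0,-0.003,-0.0029,0]'
```

```text
t: 16.0
ee_pos: [0.5081, -0.1879, 0.2251]
eef_rot: [3.139, -0.001, -0.093]
wrist_force: [-1.0, -5.3, 7.2]
finger_gap: 0.0006
grasp_force: 4.0
t: 16.67
ee_pos: [0.5057, -0.2146, 0.2037]
eef_rot: [3.137, -0.001, -0.094]
wrist_force: [-1.9, -8.8, 5.8]
finger_gap: 0.0005
grasp_force: 4.7
```

```bash
python3 -m jog '[255,0,-0.0019,-0.002,0, 255,-0.0005,-0.0019,-0.002,0, 255,0,-0.0018,-0.002,0, 255,0,-0.0018,-0.0021,0, 255,-0.0005,-0.0017,-0.0021,0, 255,0,-0.0017,-0.0021,0, 255,0,-0.0012,-0.0016,0, 255,0,-0.0012,-0.0016,0, 255,0,-0.0012,-0.0016,0, 255,0,-0.0012,-0.0016,0]'
python3 -m jog '[255,0,-0.001,0,0, 255,0,-0.001,0,0, 255,0,-0.001,0,0, 255,0,-0.001,0,0]'
```

```text
t: 17.5
ee_pos: [0.5045, -0.2302, 0.1849]
eef_rot: [3.137, -0.001, -0.094]
wrist_force: [-1.5, -6.6, 6.2]
finger_gap: 0.0004
grasp_force: 3.5
t: 17.83
ee_pos: [0.5046, -0.2302, 0.1841]
eef_rot: [-3.141, 0.001, -0.092]
wrist_force: [-0.5, -1.4, 1.6]
finger_gap: 0.0
grasp_force: 1.1
```

Nearly unloaded and level. I'll back off gently, then retreat and check.

```bash
python3 -m jog '[255,0,-0.001,0,0, 255,0,-0.001,0,0, 255,0,-0.002,0,0, 255,0,-0.004,0,0, 255,0,-0.01,0,0, 255,0,-0.015,0,0, 255,0,-0.015,0.005,0, 255,0,0,0.03,0, 255,0,0,0.035,0, 255,0,0,0.035,0, 255,0,0,0.02,0, 255,0,0,0,0]'
python3 -m jog '[255,0,0,0,0, 255,0,0,0,0, 255,0,0,0,0, 255,0,0,0,0, 255,0,0,0,0, 255,0,0,0,0]'
python3 look.py s5
python3 - <<'E'
from h import *
a=np.load("top0.npy"); im,d=camera("top"); w=pts("top",d)
m=(w[...,2]>.197)&(w[...,2]<.22)&(w[...,1]>-.24)&(w[...,1]<-.03)&(w[...,0]>.4)&(w[...,0]<.6)
print(cv2.minAreaRect(w[m][:,:2].astype(np.float32)),np.median(w[m],0))
im,d=camera("scene"); w=pts("scene",d)
r=models.silhouettes("flap","scene")[0]; q=w[cv2.erode(r["pixels"].astype(np.uint8),np.ones((3,3)))>0]; q=q[~np.isnan(q[:,0])]
print(q.mean(0), np.linalg.svd(q-q.mean(0))[2][2])
E
```

```text
t: 18.83
ee_pos: [0.5077, -0.2809, 0.3146]
eef_rot: [3.138, -0.009, -0.093]
wrist_force: [0.9, -0.3, 0.6]
finger_gap: 0.0005
grasp_force: 0.0
t: 19.33
ee_pos: [0.505, -0.2778, 0.3087]
eef_rot: [-3.141, 0.001, -0.091]
wrist_force: [-0.8, -0.2, 0.5]
finger_gap: 0.0004
grasp_force: 0.0
bar 0.79 [313.9, 232.7, 336.9, 250.0] [0.481 0.024 0.026]
bar 0.62 [308.2, 226.4, 328.6, 241.7] [0.536 0.006 0.026]
bar 0.5 [328.9, 183.5, 352.7, 211.8] [ 0.512 -0.073  0.133]
((0.5118986964225769, -0.1499638557434082), (0.13923411071300507, 0.13997338712215424), 84.74175262451172) [ 0.51071724 -0.14970188  0.20263415]
[ 0.51244079 -0.07338501  0.132211  ] [0.08739393 0.99612834 0.00951982]
```

View pics/s5.png

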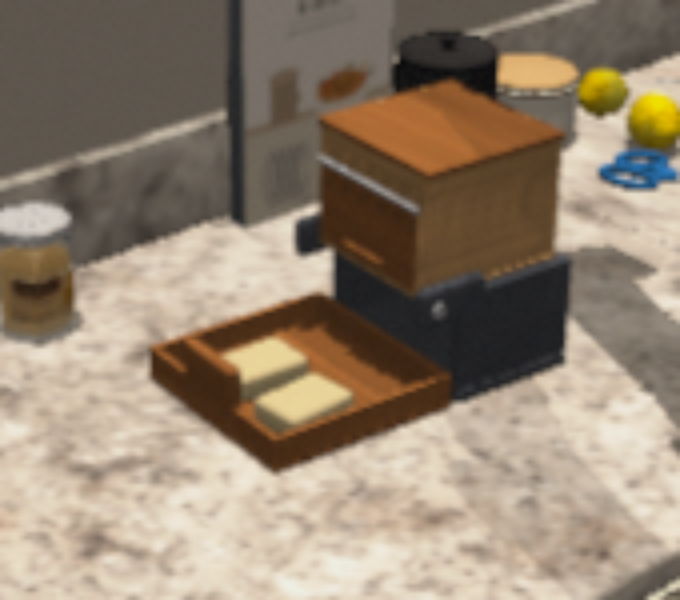

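The caddy is level (same pose as at the start), the flap is shut, and both bars are in the tray (265,365 and 305,400).

```bash
python3 -c "
from bench import env; print(env.hand_in())"
```

```text
the job is handed in; nothing more can be done
None
```

The job is done and handed in at about 19 s: both bars lie flat in the tray, the caddy is back level with its flap shut after tipping to an estimated 0.65 rad (37°), and the arm stayed clear of the other things, though I did not re-measure their positions.

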